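# Fasten the grey ring case in the bird-ringing hut

### The arm

A 6-joint arm with a two-finger parallel gripper is mounted at the origin on the work surface. World frame = base frame: x ahead of the robot, y to its left, z up, the work surface at z = 0. Lengths are in m, angles in rad, forces in N, time in s.
With the tool pointing down it reaches from about 0.275 to 0.825 m from the base axis. Payload 4.9 kg.
Tool frame: the origin (TCP) lies on the centre line of the jaws, within the pads' length; the fingertips stand 8 mm ahead of it and the grasp point (between the pads) lies 11 mm behind it; z points along the fingers, y is the direction in which the jaws open and shut (so a half turn about z gives the same grasp; the last joint's range is limited). The gripper opens to 85 mm and grips with 20 to 120 N. Pads are 22 mm wide; open, the fingers measure 114 mm over their backs; the gripper's body (76 mm by 85 mm) begins 54 mm behind the grasp point. The pads swing forward as they close: fully open they stand 13 mm farther back than shut.
Start: joints at [-1.462, 0.326, -0.193, 1.052, 0, 1.437], TCP at [0.132, -0.534, 0.239] pointing down, gripper open.
Joint ranges: [-2.65, 2.65], [-0.97, 1.79], [-1.3, 1.35], [-1.93, 2.1], [-1.47, 1.37], [-3.14, 3.14]. Speed limits (rad/s): [2.57, 2.57, 3.14, 3.14, 3.14, 3.14].

### API

Orientations are given as a unit quaternion [w, x, y, z].
In Python, from plant import * gives the robot as it stands.
- The arm moves only by the tool send_rows, never from a script. Its argument "commands" is a list that holds one entry, the list of rows, each a list of 4 numbers: the shift along the tool's x, y, z in m, then the turn about the tool's z in rad. In form: [[[x, y, z, spin], ...]]. A call has 1 to 12 rows; each row is the pose to reach, as a shift and turn from the pose commanded when the call began, along the tool's axes at that moment; what a row does not reach only later rows make up. A row lasts 1/12 s, in which the tool goes at most 41.7 mm and 7.16 degrees, less where a joint would pass 70% of its speed; a pose out of reach is approached as far as the arm can. A call with a gripper value outside its range is refused whole. "jaw" is the opening, from -1 (shut) to 1 (fully open), so that 0 is half open, set as the call begins (left out, the last holds). The fingers move at their own pace and stop on an object; "newtons" is the grip in N (left out, the last holds). Time passes only in rows, so rows that repeat a pose let the fingers close. It gives the time, the measured TCP pose, the force and the opening at its end, in the units of the state.
- observe(): the state, without advancing time (a new reading comes with each control period).
- snapshot(name): name is "side" or "top"; returns the picture (480x640x3 uint8, red, green, blue); there is no depth.
- camera_info(name): a dict with "fx", "fy", "cx", "cy" (pixels), "world_to_cam" (4x4, takes a point from world to camera coordinates). Camera axes: x right, y up, looking along -z (the intrinsics and any distortion apply to the point x, -y, -z); pixel columns grow to the right and rows downward; lengths in m; the calibration is good to about 2 mm. A picture is of the moment at which its call begins. camera_info takes no time and is no camera call.
- job_done(): hands the job in, once; it reports no verdict.
The state is a dict: "time": time; "q": joint angles; "joint_velocities": joint speeds; "joint_torque": joint torques, N m; "ee_pos": TCP position; "tool_rot": TCP orientation; "contact_force": force on the tool from outside, world axes, zero at the start; "torque": the same for the moment, N m; "opening": finger opening in m.
Only numpy, scipy, OpenCV 4.12 (cv2) and the standard library are available. Lean on these libraries where they do the work, as an engineer would, in place of code of your own. Each camera call takes 0.05 s, during which the arm holds its last target. There are 200 camera calls.

### The job

The dark-grey ring case on the bench is about to be carried out to the nets: with the red-handled fork key, turn the brass bar-headed screw in its lid clockwise, fully home, so that the bar lines up with the two white marks. Leave the screw of the blue case undone, as it is. Then lift the key off and stand it upright on its prongs on the bench again.

Things in the scene. Friction and masses are not known exactly. Their poses are not given: they have to be found in the camera images.
- key_grip (a point): Middle of the loose fork key's red grip, 65 mm above its foot; the key (160 g) starts upright on the bench. z up the key, x along the fork's gap. Grip 34 (x) x 24 (y, pinch here) mm, 30 mm below to 35 mm above this point. Steel block 48 x 40 x 12 mm under it, underside 47 mm below this point; two prongs go down 18 mm more, 44 mm long in x, 8 mm thick, 20 mm gap in y. Half-turn symmetric.
- grey_case_head (a point): Top centre of the brass bar head in the dark-grey case's lid, on the screw's vertical axis, 77 mm above the bench; turns with the screw. Bar 56 mm long (x), 8 mm thick (y), upper 18 mm free for the prongs: 6 mm play each side, 16 degrees free turn. Case fixed, 146 x 116 x 55 mm high, screw central (bar top 22 mm above lid), white marks show fastened. An identical blue case stands nearby.
- grey_case_screw (a joint): Angle of the dark-grey case's screw, rad: grows clockwise seen from above, 0 undone to 1.4 at the hard stop (fastened, bar in line with the white marks). Starts at 0 to 0.3. Light to turn (0.06 N m), stays where left, does not rise or sink.
- blue_case_screw (a joint): The same for the screw of the blue case, which starts at 0 to 0.3 and is to stay undone.
There are look-alikes about, which are no part of the job. Leave any purple look-alike of the part that bears key_grip alone. Leave any brown look-alike of the part that bears grey_case_head alone.

How it is judged:
By the outcome, as a careful person would: the job done as asked, in the order asked, and still so for the second after the job is handed in, with the robot touching nothing.
It also fails if it takes over 58 s, if anything falls off the work surface, if the arm or the gripper's body presses on something with over 40 N, if the wrist force passes 120 N, or if a joint passes its speed limit or range.

## Working session

There is one attempt and no reset: what is moved stays moved. The work goes in short steps, Python scripts to look and compute and a tool call to move; the robot and the scene stay as the last step left them, time stands still between calls to the robot, and variables do not carry over. Pictures are saved under pics/ and viewed, about 8 in all and at most 12, crops included, and the job is handed in when it is done.

Besides the shell and the picture viewer there is one more tool, called after ">>>" as a command line: name --argument value ..., lists and objects as JSON in quotes. send_rows: Moves the arm, as the interface text tells. Its arguments: {"type":"object","properties":{"commands":{"type":"array","items":{"type":"array","items":{"type":"array","items":{"type":"number"}}}},"jaw":{"type":"number"},"newtons":{"type":"number"}},"required":["commands"]}

```bash
mkdir -p pics
python3 - <<'E'
from plant import *
import cv2
o=observe();print(o)
for n in("top","side"):
    im=snapshot(n);cv2.imwrite(f"pics/{n}0.png",im[:,:,::-1]);print(n,camera_info(n))
E
```

```text
{'time': 0.0, 'q': array([-1.46221622e+00,  3.26951021e-01, -1.93594917e-01,  1.05198580e+00,
       -2.17077001e-05,  1.43660819e+00]), 'joint_velocities': array([-0.00138037,  0.00119977, -0.00010537, -0.00116246,  0.00105126,
        0.00071055]), 'joint_torque': array([ 6.16410343e-04, -4.43394971e+01,  2.62442851e+01,  1.53445231e-02,
       -1.76031876e-04,  9.15681142e-06]), 'ee_pos': array([ 0.13216373, -0.53329797,  0.23849374]), 'tool_rot': array([-8.67774589e-04,  9.92641614e-01,  1.21086224e-01,  2.56872625e-07]), 'contact_force': array([0.14286743, 0.36126311, 1.22932383]), 'torque': array([-0.00286615,  0.03262781,  0.04859995]), 'opening': 0.08521917620225668}
top {'fx': 468.81841217104096, 'fy': 468.81841217104096, 'cx': 318.07095483048903, 'cy': 237.20768418360115, 'world_to_cam': array([[ 4.69413221e-02, -9.98897634e-01, -1.68037605e-04,
         1.33151605e-02],
       [ 9.78058391e-01,  4.59278371e-02,  2.03205359e-01,
        -4.33519163e-01],
       [-2.02973634e-01, -9.70307878e-03,  9.79136126e-01,
        -8.58342990e-01],
       [ 0.00000000e+00,  0.00000000e+00,  0.00000000e+00,
         1.00000000e+00]])}
side {'fx': 467.0429857737021, 'fy': 467.0429857737021, 'cx': 317.74764738633615, 'cy': 239.0270376735066, 'world_to_cam': array([[-0.77570268, -0.63059573, -0.02518697,  0.37905816],
       [ 0.29714543, -0.40014877,  0.86694034, -0.19328586],
       [-0.55676741,  0.66500375,  0.49777512, -0.78101309],
       [ 0.        ,  0.        ,  0.        ,  1.        ]])}
```

View pics/top0.png

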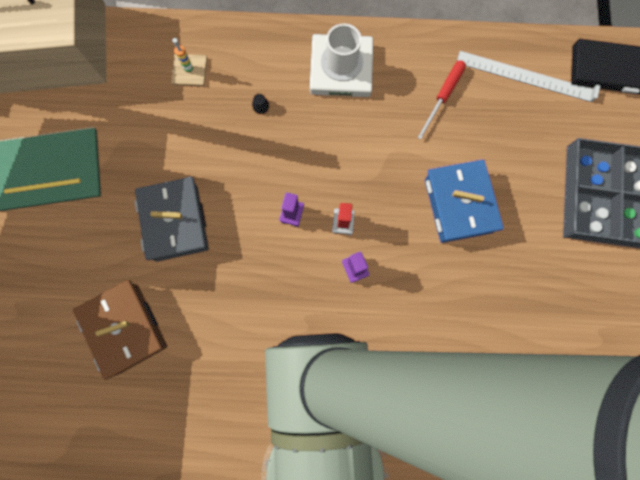

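View pics/side0.png

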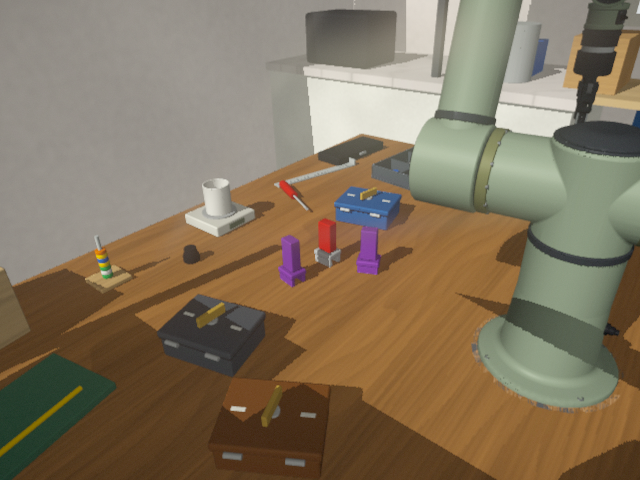

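Top view: the red key is at (344,213), with purple look-alikes at (291,209) and (356,266). The dark-grey case is at (171,217), the brown look-alike at (117,328) and the blue case at (464,200). The red key and dark-grey case fit the description by colour. I'll enlarge and measure those two.

```bash
cat > h.py <<'E'
from plant import *
import cv2, numpy as np
def ray(n,uv,z):
    c=camera_info(n);W=c["world_to_cam"];R=W[:3,:3];o=-R.T@W[:3,3]
    uv=np.atleast_2d(uv).astype(float)
    d=np.c_[(uv[:,0]-c["cx"])/c["fx"],-(uv[:,1]-c["cy"])/c["fy"],-np.ones(len(uv))]@R
    return o+d*((z-o[2])/d[:,2])[:,None]
def proj(n,P):
    c=camera_info(n);W=c["world_to_cam"];p=np.atleast_2d(P)@W[:3,:3].T+W[:3,3]
    return np.c_[c["cx"]-c["fx"]*p[:,0]/p[:,2],c["cy"]+c["fy"]*p[:,1]/p[:,2]]
def blobs(m,mn=6):
    n,l,s,c=cv2.connectedComponentsWithStats(m.astype(np.uint8),connectivity=8)
    return [(np.argwhere(l==i)[:,::-1],s[i,4]) for i in range(1,n) if s[i,4]>=mn]
def axis(P):
    P=P[:,:2];m=P.mean(0);w,v=np.linalg.eigh(np.cov((P-m).T));a=v[:,1]
    r=(P-m)@v; return m,np.degrees(np.arctan2(a[1],a[0])),np.ptp(r[:,1]),np.ptp(r[:,0])
E
python3 - <<'E'
from h import *
im=cv2.imread("pics/top0.png");hsv=cv2.cvtColor(im,cv2.COLOR_BGR2HSV)
H,S,V=[hsv[...,i].astype(int) for i in range(3)]
def roi(u0,u1,v0,v1):
    m=np.zeros(H.shape,bool);m[v0:v1,u0:u1]=1;return m
r=roi(325,365,195,240)&((H<6)|(H>174))&(S>170)
for p,a in blobs(r): print("red",a,p.mean(0),p.min(0),p.max(0))
tp=r&(V>185);print("redV",np.percentile(V[r],[5,25,50,75,95]))
g=roi(325,365,195,240)&(S<60)&(V>90)
for p,a in blobs(g,3): print("steel",a,p.mean(0),p.min(0),p.max(0))
br=roi(130,210,170,265)&(H>12)&(H<30)&(S>110)&(V>110)
for p,a in blobs(br,10): print("brass",a,p.mean(0),axis(ray("top",p,.077)))
w=roi(130,210,170,265)&(S<60)&(V>140)
for p,a in blobs(w,4): print("white",a,p.mean(0),ray("top",p,.055).mean(0))
br=roi(430,500,160,240)&(H>12)&(H<30)&(S>110)&(V>110)
for p,a in blobs(br,10): print("bluebrass",a,p.mean(0),axis(ray("top",p,.077)))
a=cv2.resize(im[185:245,320:370],None,fx=9,fy=9,interpolation=cv2.INTER_CUBIC)[:,:400]
a=cv2.resize(im[190:240,320:370],(400,400),interpolation=cv2.INTER_CUBIC)
b=cv2.resize(im[170:266,125:221],(400,400),interpolation=cv2.INTER_CUBIC)
sd=cv2.imread("pics/side0.png")
cv2.imwrite("pics/crop1.png",np.hstack([a,b]))
E
```

```text
red 207 [344.42995169 214.85507246] [339 204] [350 226]
redV [ 98.  150.  210.  213.  215.7]
steel 255 [342.20784314 224.26666667] [332 208] [354 234]
brass 2457 [166.68050468 212.32967033] (array([0.46105677, 0.31930355]), np.float64(-173.20190635779701), np.float64(0.19238379757915025), np.float64(0.15066979797115315))
brass 106 [164.66981132 214.67924528] (array([0.45526682, 0.3224811 ]), np.float64(87.73124566214821), np.float64(0.05502875458025304), np.float64(0.009631589353084717))
white 31 [164.4516129  193.06451613] [0.503673  0.3354952 0.055    ]
white 5 [167.8 219.6] [0.45117687 0.32306341 0.055     ]
white 35 [172.34285714 240.51428571] [0.41084937 0.30985919 0.055     ]
bluebrass 142 [442.55633803 161.92957746] (array([ 0.5842559 , -0.19837168]), np.float64(98.34298137353343), np.float64(0.06867357530530421), np.float64(0.012601299027828704))
bluebrass 331 [494.9244713  175.60725076] (array([ 0.56145716, -0.29790773]), np.float64(-173.71303483264066), np.float64(0.09242883950162609), np.float64(0.024916288772341904))
bluebrass 87 [467.93103448 196.34482759] (array([ 0.51771624, -0.24575711]), np.float64(80.29743679402327), np.float64(0.05129849949934959), np.float64(0.00681307531889613))
bluebrass 122 [432.05737705 228.72131148] (array([ 0.45180673, -0.17791979]), np.float64(-173.56485137238198), np.float64(0.05611875449912623), np.float64(0.012946135304894212))
bluebrass 129 [488.33333333 236.89922481] (array([ 0.44108551, -0.28217724]), np.float64(100.2684658407263), np.float64(0.06340969681058216), np.float64(0.013518266807278162))
```

View pics/crop1.png

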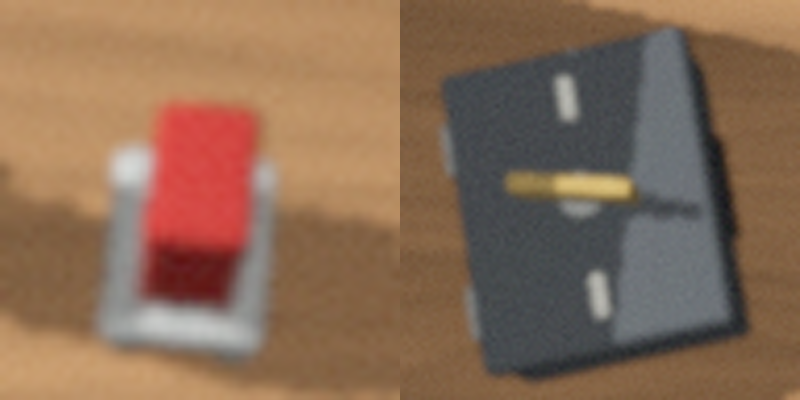

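Crop: left, the upright red-handled key with a steel fork. Its top face is centred near full-image (345,211), long side near world x. Right, the dark-grey case with its brass bar at (165,215) and white marks at (164,193) and (172,240). These are the right ones. The purple keys and the brown case are not.

Run:
```python
from h import *
def hs(f):
    h=cv2.cvtColor(cv2.imread(f),cv2.COLOR_BGR2HSV).astype(int);return h[...,0],h[...,1],h[...,2]
H,S,V=hs("pics/top0.png")
m=((H<6)|(H>174))&(S>150)&(V>180);m[:, :325]=0;m[:,365:]=0;m[:195]=0;m[240:]=0
p=max(blobs(m),key=lambda t:t[1])[0];X=ray("top",p,.1);print("keytop",len(p),axis(X))
c=cv2.minAreaRect((X[:,:2]*1000).astype(np.float32));print(c)
m=(H>130)&(H<165)&(S>90)
for p,a in blobs(m,40): print("purple",p.mean(0),ray("top",p,.07).mean(0))
H,S,V=hs("pics/side0.png")
m=((H<6)|(H>174))&(S>150);m[:,:310]=0;m[:,345:]=0;m[:210]=0;m[270:]=0
p=max(blobs(m),key=lambda t:t[1])[0];print("side red",p.min(0),p.max(0),p.mean(0),"at z .067",ray("side",p.mean(0),.067))
m=(H>14)&(H<32)&(S>120)&(V>120);m[:,:190]=0;m[:,235:]=0;m[:295]=0;m[330:]=0
p=max(blobs(m),key=lambda t:t[1])[0];print("side bar",len(p),p.mean(0),ray("side",p.mean(0),.070),axis(ray("side",p,.07)))
print(proj("top",[[.4553,.3225,.07]]))
```

```text
keytop 189 (array([ 0.47168351, -0.0135058 ]), np.float64(175.04542398759344), np.float64(0.03166499101524548), np.float64(0.02108374705587522))
((471.6548767089844, -13.810604095458984), (20.681438446044922, 31.31629180908203), 87.13834381103516)
purple [291.06628788 209.85037879] [0.47763219 0.08694645 0.07      ]
purple [355.66202783 266.94234592] [ 0.37443031 -0.03855298  0.07      ]
side red [318 219] [335 252] [326.05206074 235.43167028] at z .067 [[ 0.4700259  -0.00836645  0.067     ]]
side bar 138 [223.89855072 297.4057971 ] [[0.47390614 0.27824615 0.07      ]] (array([0.473973  , 0.27824964]), np.float64(-157.38204349565694), np.float64(0.05753421094918497), np.float64(0.019936981495287297))
[[165.84738273 215.58856468]]
```

>>> send_rows --commands '[[[0.04,-0.037,0,-0.12],[0.08,-0.074,0,-0.24],[0.12,-0.111,0,-0.36],[0.16,-0.149,0,-0.48],[0.2,-0.186,0,-0.6],[0.24,-0.223,0,-0.72],[0.28,-0.26,0,-0.84],[0.31,-0.29,0,-0.96],[0.34,-0.317,0,-1.08],[0.37,-0.345,0,-1.2],[0.39,-0.364,0,-1.32],[0.4,-0.373,0,-1.44]]]' --jaw 0.1 --newtons 60

```text
time: 1.1
ee_pos: [0.4057, -0.1129, 0.2393]
tool_rot: [0.0, 0.664, 0.748, -0.0]
contact_force: [0.5, 0.1, -0.4]
opening: 0.0472
```

```bash
cat >> h.py <<'E'
def state(msg=""):
    o=observe();w,x,y,z=o["tool_rot"];psi=2*np.arctan2(y,x)
    print(msg,"t%.2f"%o["time"],"p",o["ee_pos"].round(4),"psi%.1f"%np.degrees((psi+np.pi)%(2*np.pi)-np.pi),"open%.4f"%o["opening"],"F",o["contact_force"].round(1),"T",o["torque"].round(2),"q",o["q"].round(2),"tilt",np.round([w,z],4));return o,psi
def go(P,psideg):
    o,psi=state();d=np.array(P)-o["ee_pos"];c,s=np.cos(psi),np.sin(psi)
    sp=(psi-np.radians(psideg)+np.pi)%(2*np.pi)-np.pi
    print("shift",np.round([c*d[0]+s*d[1],s*d[0]-c*d[1],-d[2],sp],4))
E
python3 -c "
from h import *
go([.4715,-.0125,.20],176)"
```

```text
t1.10 p [ 0.4057 -0.1129  0.2393] psi96.8 open0.0472 F [ 0.5  0.1 -0.4] T [-0.01 -0.02  0.07] q [-0.45  0.09 -0.5   0.98 -0.    1.01] tilt [ 0.0001 -0.    ]
shift [ 0.092   0.0772  0.0393 -1.3831]
```

>>> send_rows --commands '[[[0.02,0.02,0,-0.12],[0.04,0.04,0.01,-0.24],[0.05,0.05,0.02,-0.36],[0.06,0.06,0.02,-0.48],[0.06,0.06,0.02,-0.6],[0.06,0.06,0.02,-0.72],[0.06,0.06,0.02,-0.84],[0.06,0.06,0.02,-0.96],[0.06,0.06,0.02,-1.08],[0.06,0.06,0.02,-1.2],[0.06,0.06,0.02,-1.3],[0.06,0.06,0.02,-1.3]]]'

```text
time: 2.1
ee_pos: [0.4578, -0.0485, 0.219]
tool_rot: [-0.0, 0.079, 0.997, 0.0]
contact_force: [-0.4, 0.8, -0.3]
opening: 0.0471
```

```bash
python3 -c "
from h import *
go([.4715,-.0125,.15],176)"
```

```text
t2.10 p [ 0.4578 -0.0485  0.219 ] psi171.0 open0.0471 F [-0.4  0.8 -0.3] T [-0.03 -0.01 -0.01] q [-0.27  0.18 -0.45  0.95  0.   -0.11] tilt [-0.0004  0.0001]
shift [-0.0079  0.0377  0.069  -0.0874]
```

>>> send_rows --commands '[[[-0.003,0.015,0.02,-0.087],[-0.006,0.03,0.045,-0.087],[-0.008,0.038,0.069,-0.087],[-0.008,0.038,0.069,-0.087],[-0.008,0.038,0.069,-0.087]]]'

```text
time: 2.52
ee_pos: [0.4707, -0.012, 0.1495]
tool_rot: [-0.002, 0.036, 0.999, 0.0]
contact_force: [-0.2, 0.1, -0.4]
opening: 0.047
```

Run:
```python
from h import *
state()
t=snapshot("top")[:,:,::-1];s=snapshot("side")[:,:,::-1]
a=cv2.resize(t[170:270,300:400],(400,400),interpolation=cv2.INTER_CUBIC)
b=cv2.resize(s[180:280,270:370],(400,400),interpolation=cv2.INTER_CUBIC)
cv2.imwrite("pics/near1.png",np.hstack([a,b]));cv2.imwrite("pics/s1.png",s);cv2.imwrite("pics/t1.png",t)
```

```text
t2.52 p [ 0.4707 -0.012   0.1495] psi175.8 open0.0470 F [-0.2  0.1 -0.4] T [ 0.03  0.   -0.01] q [-0.18  0.27 -0.52  0.78 -0.   -0.11] tilt [-0.0018  0.0001]
```

View pics/near1.png

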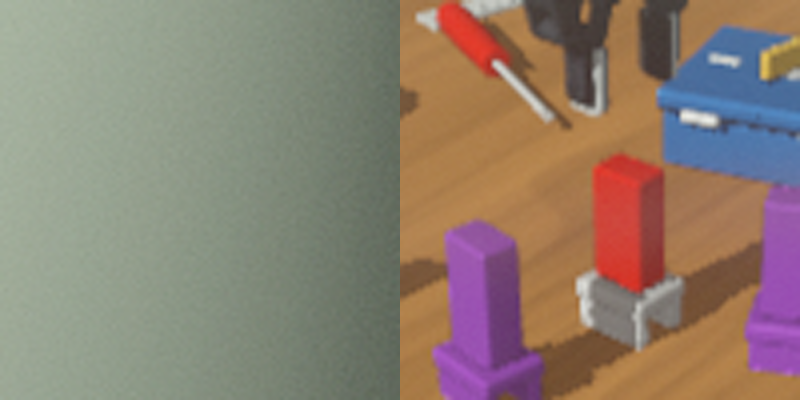

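The side crop shows the open fingers directly above the red key. Its fork gap runs along x, and the purple neighbours are clear. Descending to grip.

>>> send_rows --commands '[[[0,0,0.025,0],[0,0,0.05,0],[0,0,0.07,0],[0,0,0.085,0],[0,0,0.094,0],[0,0,0.094,0],[0,0,0.094,0]]]'

```text
time: 3.2
ee_pos: [0.4727, -0.0129, 0.0571]
tool_rot: [0.0, 0.036, 0.999, -0.0]
contact_force: [-0.6, -0.2, 0.0]
opening: 0.0473
```

>>> send_rows --commands '[[[0,0,0,0],[0,0,0,0],[0,0,0,0],[0,0,0,0],[0,0,0,0],[0,0,0,0]]]' --jaw -1 --newtons 60

```text
time: 3.7
ee_pos: [0.473, -0.0126, 0.0572]
tool_rot: [0.001, 0.036, 0.999, -0.0]
contact_force: [0.2, -0.2, 6.3]
opening: 0.023
```

```bash
python3 -c "
from h import *
state()"
```

```text
t3.70 p [ 0.473  -0.0126  0.0572] psi175.9 open0.0230 F [ 0.2 -0.2  6.3] T [-0.04  0.18  0.03] q [-0.18  0.4  -0.63  0.54 -0.   -0.11] tilt [ 0.001  -0.0002]
```

>>> send_rows --commands '[[[0,0,-0.01,0],[0,0,-0.03,0],[0,0,-0.06,0],[0,0,-0.09,0],[0,0,-0.12,0],[0,0,-0.14,0],[0,0,-0.14,0],[0,0,-0.14,0]]]'

```text
time: 4.37
ee_pos: [0.4726, -0.0124, 0.197]
tool_rot: [0.001, 0.036, 0.999, -0.0]
contact_force: [-0.6, 0.4, -2.3]
opening: 0.0235
```

```bash
python3 -c "
from h import *
go([.4558,.3225,.197],-92.3)"
```

```text
t4.37 p [ 0.4726 -0.0124  0.197 ] psi175.9 open0.0235 F [-0.6  0.4 -2.3] T [-0.02  0.02 -0.02] q [-0.18  0.22 -0.46  0.89  0.   -0.11] tilt [ 0.0011 -0.0001]
shift [ 0.0408  0.3329  0.     -1.6023]
```

>>> send_rows --commands '[[[0.003,0.02,0,-0.1],[0.006,0.05,0,-0.22],[0.01,0.08,0,-0.34],[0.014,0.11,0,-0.46],[0.018,0.14,0,-0.58],[0.022,0.17,0,-0.7],[0.026,0.2,0,-0.82],[0.029,0.23,0,-0.94],[0.032,0.26,0,-1.06],[0.035,0.28,0,-1.18],[0.037,0.3,0,-1.3],[0.038,0.31,0,-1.4]]]'

```text
time: 5.37
ee_pos: [0.4547, 0.3013, 0.1938]
tool_rot: [-0.002, -0.619, 0.785, 0.001]
contact_force: [-0.8, 0.0, -1.0]
opening: 0.0232
```

>>> send_rows --commands '[[[0,0,0,0],[0,0,0,0]]]'

```text
time: 5.53
ee_pos: [0.4551, 0.2992, 0.1943]
tool_rot: [-0.002, -0.616, 0.788, 0.0]
contact_force: [0.4, -0.4, -1.1]
opening: 0.0233
```

```bash
python3 -c "
from h import *
go([.4558,.3225,.165],-92.3)"
```

```text
t5.53 p [0.4551 0.2992 0.1943] psi-104.0 open0.0233 F [ 0.4 -0.4 -1.1] T [-0.04  0.01 -0.03] q [ 0.45  0.35 -0.27  0.95 -0.   -0.88] tilt [-0.0018  0.0002]
shift [-0.0228  0.005   0.0293 -0.2039]
```

>>> send_rows --commands '[[[-0.01,0.002,0.01,-0.1],[-0.023,0.005,0.022,-0.204],[-0.023,0.005,0.03,-0.204],[-0.023,0.005,0.03,-0.204],[-0.023,0.005,0.03,-0.204]]]'

```text
time: 5.95
ee_pos: [0.4564, 0.3216, 0.1654]
tool_rot: [-0.001, -0.692, 0.722, 0.0]
contact_force: [-0.6, -0.2, -2.2]
opening: 0.0236
```

Run:
```python
from h import *
state()
t=snapshot("top")[:,:,::-1];s=snapshot("side")[:,:,::-1]
a=cv2.resize(t[155:275,105:225],(400,400),interpolation=cv2.INTER_CUBIC)
b=cv2.resize(s[240:370,150:280],(400,400),interpolation=cv2.INTER_CUBIC)
cv2.imwrite("pics/near2.png",np.hstack([a,b]))
```

```text
t5.95 p [0.4564 0.3216 0.1654] psi-92.4 open0.0236 F [-0.6 -0.2 -2.2] T [ 0.09 -0.06 -0.01] q [ 0.48  0.4  -0.28  0.89 -0.   -1.05] tilt [-0.0014  0.0001]
```

View pics/near2.png

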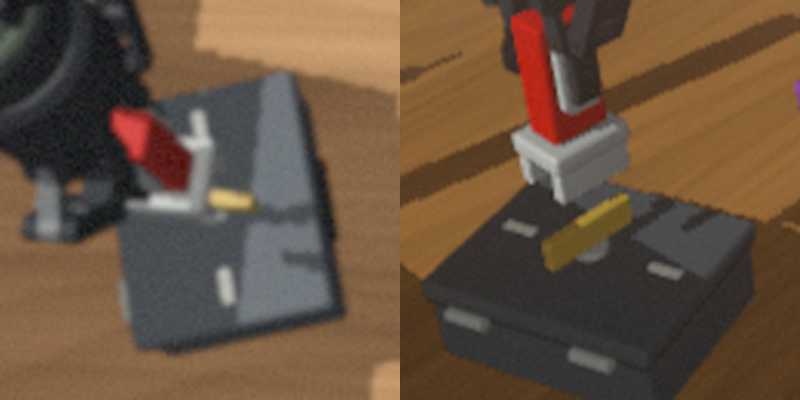

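Run:
```python
from h import *
f=.325
# bar top edge ends and bottom ends in side crop -> px
def cs(x,y): return [150+(x-400)*f,240+y*f]
print("bar side pix ends top", ray("side",[cs(545,243),cs(630,197)],.077))
B=np.array([.4558,.3225]);a=np.radians(87.7);d=np.array([np.cos(a),np.sin(a)]);n=np.array([-d[1],d[0]])
def inv(p): return np.c_[(p[:,0]-150)/f+400,(p[:,1]-240)/f].round(0)
print("pred bar corners top", inv(proj("side",[np.r_[B+sx*.028*d+sy*.004*n,.077] for sx in(-1,1) for sy in(-1,1)])).tolist())
K=np.array([.4564,.3216]);z0=.1654-.0572
def key(n_,pts): return proj(n_,[np.r_[K+x*d+y*n,z0+z] for x,y,z in pts])
pts=[(sx*.024,sy*.020,.030) for sx in(-1,1) for sy in(-1,1)]
print("block top side",inv(key("side",pts)).tolist())
pts2=[(sx*.022,sy*.018,0) for sx in(-1,1) for sy in(-1,1)]
print("prong tips side",inv(key("side",pts2)).tolist())
g=lambda p: np.c_[(p[:,0]-105)/.3,(p[:,1]-155)/.3].round(0)
pts3=[(sx*.017,sy*.012,.1) for sx in(-1,1) for sy in(-1,1)]
print("grip top  top",g(key("top",pts3)).tolist(),"side",inv(key("side",pts3)).tolist())
print("block top top",g(key("top",pts)).tolist());print("prong top",g(key("top",pts2)).tolist())
print("bar top",g(proj("top",[np.r_[B+sx*.028*d+sy*.004*n,.077] for sx in(-1,1) for sy in(-1,1)])).tolist())
```

```text
bar side pix ends top [[0.45638897 0.34964442 0.077     ]
 [0.45051005 0.29552047 0.077     ]]
pred bar corners top [[622.0, 191.0], [631.0, 196.0], [539.0, 240.0], [548.0, 247.0]]
block top side [[584.0, 91.0], [630.0, 118.0], [509.0, 131.0], [555.0, 160.0]]
prong tips side [[591.0, 139.0], [632.0, 164.0], [524.0, 177.0], [565.0, 203.0]]
grip top  top [[152.0, 107.0], [144.0, 155.0], [83.0, 102.0], [74.0, 149.0]] side [[563.0, -12.0], [592.0, 3.0], [507.0, 15.0], [536.0, 30.0]]
block top top [[215.0, 135.0], [203.0, 208.0], [124.0, 127.0], [112.0, 201.0]]
prong top [[227.0, 154.0], [217.0, 218.0], [147.0, 147.0], [137.0, 211.0]]
bar top [[249.0, 195.0], [247.0, 209.0], [151.0, 187.0], [149.0, 201.0]]
```

The side crop shows the fork straight above the bar and parallel to it. Predicted corners match within about 2 mm, so I'm lowering it over the bar.

>>> send_rows --commands '[[[0,0,0.012,0],[0,0,0.022,0],[0,0,0.03,0],[0,0,0.038,0],[0,0,0.046,0],[0,0,0.046,0],[0,0,0.046,0]]]'

```text
time: 6.63
ee_pos: [0.4566, 0.3228, 0.1197]
tool_rot: [-0.001, -0.693, 0.721, 0.0]
contact_force: [-0.5, 0.5, -1.2]
opening: 0.0235
```

```bash
python3 -c "
from h import *
go([.4558,.3225,.119],-92.3)"
```

```text
t6.63 p [0.4566 0.3228 0.1197] psi-92.2 open0.0235 F [-0.5  0.5 -1.2] T [0.   0.01 0.01] q [ 0.48  0.45 -0.33  0.79 -0.   -1.05] tilt [-0.0006  0.0002]
shift [0.0004 0.0008 0.0007 0.0014]
```

The key seated without contact. Turning clockwise (positive spin).

>>> send_rows --commands '[[[0,0,0,0.09],[0,0,0,0.18],[0,0,0,0.27],[0,0,0,0.36],[0,0,0,0.45],[0,0,0,0.54],[0,0,0,0.63],[0,0,0,0.72],[0,0,0,0.81],[0,0,0,0.9],[0,0,0,0.95],[0,0,0,1.0]]]'

```text
time: 7.63
ee_pos: [0.459, 0.323, 0.1211]
tool_rot: [0.002, -0.262, 0.965, -0.001]
contact_force: [3.5, -2.2, -2.3]
opening: 0.0236
```

```bash
python3 -c "
from h import *
go([.4558,.3225,.119],-164.6)"
```

```text
t7.63 p [0.459  0.323  0.1211] psi-149.7 open0.0236 F [ 3.5 -2.2 -2.3] T [-0.32 -0.83  0.13] q [ 0.48  0.45 -0.33  0.79 -0.   -0.05] tilt [ 0.0019 -0.0008]
shift [0.003  0.0012 0.0021 0.2606]
```

>>> send_rows --commands '[[[0,0,0,0.06],[0,0,0,0.12],[0,0,0,0.18],[0,0,0,0.24],[0,0,0,0.3],[0,0,0,0.36],[0,0,0,0.4],[0,0,0,0.4],[0,0,0,0.4]]]'

```text
time: 8.38
ee_pos: [0.4581, 0.3229, 0.121]
tool_rot: [0.001, -0.066, 0.998, -0.0]
contact_force: [2.3, -1.6, -0.1]
opening: 0.0234
```

```bash
python3 -c "
from h import *
go([.4558,.3225,.119],-180.6)"
```

```text
t8.38 p [0.4581 0.3229 0.121 ] psi-172.4 open0.0234 F [ 2.3 -1.6 -0.1] T [-0.52 -0.54  0.05] q [ 0.48  0.45 -0.33  0.79 -0.    0.35] tilt [ 0.0011 -0.0003]
shift [ 2.300e-03 -1.000e-04  2.000e-03  1.434e-01]
```

>>> send_rows --commands '[[[0,0,0,0.04],[0,0,0,0.08],[0,0,0,0.11],[0,0,0,0.13],[0,0,0,0.13],[0,0,0,0.13]]]'

```text
time: 8.88
ee_pos: [0.4584, 0.3216, 0.1207]
tool_rot: [0.002, -0.001, 1.0, -0.002]
contact_force: [3.6, -6.3, -0.2]
opening: 0.0235
```

```bash
python3 -c "
from h import *
state()"
```

```text
t8.88 p [0.4584 0.3216 0.1207] psi-179.9 open0.0235 F [ 3.6 -6.3 -0.2] T [-1.37 -1.01  0.22] q [ 0.48  0.45 -0.33  0.79 -0.    0.48] tilt [ 0.0015 -0.0018]
```

>>> send_rows --commands '[[[0,0,0,0.02],[0,0,0,0.04],[0,0,0,0.05],[0,0,0,0.05],[0,0,0,0.05]]]'

```text
time: 9.3
ee_pos: [0.4585, 0.3215, 0.1208]
tool_rot: [0.002, 0.023, 1.0, -0.002]
contact_force: [3.6, -6.5, 0.5]
opening: 0.0232
```

```bash
python3 -c "
from h import *
state()"
```

```text
t9.30 p [0.4585 0.3215 0.1208] psi177.4 open0.0232 F [ 3.6 -6.5  0.5] T [-1.62 -1.08  0.85] q [ 0.48  0.45 -0.33  0.79 -0.01  0.53] tilt [ 0.0018 -0.0021]
```

Moment 0.85 N·m, far above the 0.06 N·m turning torque and rising stiffly: the screw is at its stop. Backing off into the free play, then lifting.

>>> send_rows --commands '[[[0,0,0,-0.06],[0,0,0,-0.12],[0,0,0,-0.18],[0,0,0,-0.24],[0,0,0,-0.29],[0,0,0,-0.29],[0,0,0,-0.29]]]'

```text
time: 9.88
ee_pos: [0.4566, 0.3234, 0.1203]
tool_rot: [-0.0, -0.121, 0.993, 0.0]
contact_force: [-0.1, -0.4, -1.1]
opening: 0.0233
```

```bash
python3 -c "
from h import *
state()"
```

```text
t9.88 p [0.4566 0.3234 0.1203] psi-166.2 open0.0233 F [-0.1 -0.4 -1.1] T [ 0.02 -0.01  0.06] q [ 0.48  0.45 -0.33  0.79  0.    0.24] tilt [-0.0003  0.0003]
```

>>> send_rows --commands '[[[0,0,-0.01,0],[0,0,-0.02,0],[0,0,-0.03,0],[0,0,-0.05,0],[0,0,-0.07,0],[0,0,-0.08,0],[0,0,-0.08,0]]]'

```text
time: 10.47
ee_pos: [0.4589, 0.3241, 0.2039]
tool_rot: [0.003, -0.121, 0.993, 0.001]
contact_force: [0.4, 0.1, -1.6]
opening: 0.0232
```

Run:
```python
from h import *
state()
t=snapshot("top")[:,:,::-1];s=snapshot("side")[:,:,::-1]
a=cv2.resize(t[155:275,105:225],(400,400),interpolation=cv2.INTER_CUBIC)
b=cv2.resize(s[210:370,140:300],(400,400),interpolation=cv2.INTER_CUBIC)
cv2.imwrite("pics/near3.png",np.hstack([a,b]))
```

```text
t10.47 p [0.4589 0.3241 0.2039] psi-166.1 open0.0232 F [ 0.4  0.1 -1.6] T [ 0.03 -0.   -0.01] q [ 0.48  0.37 -0.22  0.97  0.    0.24] tilt [0.0029 0.0011]
```

View pics/near3.png

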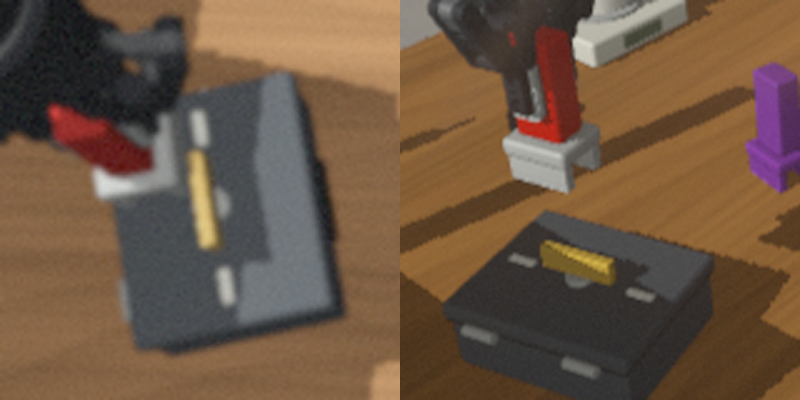

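The crops show the brass bar now parallel to and between the two white marks, with the key clear above it and upright in the jaws. Returning it to its original spot.

Run:
```python
from h import *
go([.473,-.0126,.18],176)
im=cv2.imread("pics/near3.png")[:,:400];h=cv2.cvtColor(im,cv2.COLOR_BGR2HSV).astype(int);H,S,V=h[...,0],h[...,1],h[...,2]
m=(H>12)&(H<32)&(S>90)&(V>110);m[:130]=0;m[260:]=0;m[:,:184]=0;m[:,235:]=0
p=max(blobs(m),key=lambda t:t[1])[0];print("bar",axis(ray("top",p*.3+[105,155],.077)))
```

```text
t10.57 p [0.4572 0.3232 0.2006] psi-166.1 open0.0233 F [-0.4 -0.3 -1.5] T [-0.05  0.03 -0.01] q [ 0.48  0.37 -0.23  0.97  0.    0.24] tilt [0.0005 0.0002]
shift [ 0.0652 -0.3298  0.0206  0.3119]
bar (array([0.45495277, 0.32025633]), np.float64(-164.71762407126513), np.float64(0.05824280237198287), np.float64(0.011294857079848106))
```

The bar measures 15.3° against 15.4° for the marks, so it is fully home.

>>> send_rows --commands '[[[0.004,-0.02,0,0.03],[0.01,-0.05,0,0.06],[0.016,-0.08,0,0.09],[0.022,-0.11,0,0.12],[0.03,-0.15,0,0.15],[0.038,-0.19,0,0.18],[0.046,-0.23,0,0.21],[0.052,-0.265,0,0.24],[0.057,-0.29,0,0.27],[0.061,-0.31,0,0.3],[0.064,-0.322,0,0.312],[0.065,-0.33,0,0.312]]]'

```text
time: 11.57
ee_pos: [0.4721, -0.0143, 0.199]
tool_rot: [-0.001, 0.036, 0.999, 0.0]
contact_force: [-0.8, 0.2, -1.5]
opening: 0.0235
```

>>> send_rows --commands '[[[0,0,0,0],[0,0,0,0]]]'

```text
time: 11.73
ee_pos: [0.4726, -0.0126, 0.1996]
tool_rot: [-0.001, 0.035, 0.999, 0.0]
contact_force: [-0.4, 0.5, -1.7]
opening: 0.0235
```

```bash
python3 -c "
from h import *
go([.473,-.0126,.075],176)"
```

```text
t11.73 p [ 0.4726 -0.0126  0.1996] psi176.0 open0.0235 F [-0.4  0.5 -1.7] T [ 0.02  0.01 -0.02] q [-0.18  0.22 -0.45  0.91  0.   -0.11] tilt [-0.0007  0.0004]
shift [-4.000e-04  0.000e+00  1.246e-01 -1.000e-04]
```

>>> send_rows --commands '[[[0,0,0.03,0],[0,0,0.06,0],[0,0,0.085,0],[0,0,0.105,0],[0,0,0.12,0],[0,0,0.13,0],[0,0,0.135,0],[0,0,0.135,0],[0,0,0.135,0]]]'

```text
time: 12.48
ee_pos: [0.4731, -0.0122, 0.0654]
tool_rot: [-0.0, 0.034, 0.999, 0.0]
contact_force: [0.1, 0.1, -1.1]
opening: 0.0233
```

Run:
```python
from h import *
state()
s=snapshot("side")[:,:,::-1]
cv2.imwrite("pics/near4.png",cv2.resize(s[190:290,270:370],(500,500),interpolation=cv2.INTER_CUBIC))
```

```text
t12.48 p [ 0.4731 -0.0122  0.0654] psi176.1 open0.0233 F [ 0.1  0.1 -1.1] T [ 0.01 -0.04  0.01] q [-0.18  0.39 -0.62  0.56  0.   -0.11] tilt [-0.0001  0.0001]
```

View pics/near4.png

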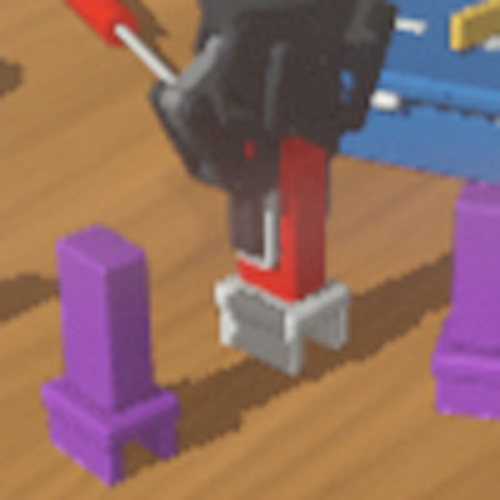

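The key is upright in the jaws about 8 mm above the bench, clear of the purple ones. Lowering in small steps.

>>> send_rows --commands '[[[0,0,0.002,0],[0,0,0.004,0],[0,0,0.006,0],[0,0,0.007,0],[0,0,0.008,0],[0,0,0.008,0],[0,0,0.008,0]]]'

```text
time: 13.12
ee_pos: [0.473, -0.0129, 0.0573]
tool_rot: [-0.0, 0.035, 0.999, -0.0]
contact_force: [0.4, -0.9, -1.5]
opening: 0.0233
```

```bash
python3 -c "
from h import *
state()"
```

```text
t13.12 p [ 0.473  -0.0129  0.0573] psi176.0 open0.0233 F [ 0.4 -0.9 -1.5] T [-0.01 -0.01  0.06] q [-0.18  0.4  -0.62  0.54 -0.   -0.11] tilt [-0.0001 -0.    ]
```

>>> send_rows --commands '[[[0,0,0.0005,0],[0,0,0.001,0],[0,0,0.001,0],[0,0,0.001,0]]]'

```text
time: 13.45
ee_pos: [0.4733, -0.0129, 0.0571]
tool_rot: [0.0, 0.035, 0.999, -0.0]
contact_force: [-2.0, -0.6, 8.4]
opening: 0.0235
```

```bash
python3 -c "
from h import *
state()"
```

```text
t13.45 p [ 0.4733 -0.0129  0.0571] psi176.0 open0.0235 F [-2.  -0.6  8.4] T [ 0.18  0.71 -0.02] q [-0.18  0.4  -0.62  0.54 -0.   -0.11] tilt [ 0.0003 -0.0001]
```

On the bench. Releasing and rising.

>>> send_rows --commands '[[[0,0,0,0],[0,0,0,0],[0,0,0,0],[0,0,0,0],[0,0,0,0],[0,0,0,0]]]' --jaw 0.1

```text
time: 13.95
ee_pos: [0.473, -0.0129, 0.0562]
tool_rot: [-0.0, 0.035, 0.999, 0.0]
contact_force: [1.6, 0.2, -0.5]
opening: 0.0473
```

>>> send_rows --commands '[[[0,0,-0.01,0],[0,0,-0.03,0],[0,0,-0.06,0],[0,0,-0.09,0],[0,0,-0.12,0],[0,0,-0.15,0],[0,0,-0.17,0],[0,0,-0.17,0]]]'

```text
time: 14.62
ee_pos: [0.4757, -0.0133, 0.2307]
tool_rot: [0.004, 0.035, 0.999, -0.001]
contact_force: [1.7, -0.1, 0.2]
opening: 0.0471
```

>>> send_rows --commands '[[[0.01,0.02,0,0],[0.02,-0.03,0,0],[0.03,-0.06,0,0],[0.03,-0.1,0,0],[0.03,-0.14,0,0],[0.03,-0.18,0,0],[0.03,-0.2,0,0],[0.03,-0.2,0,0],[0.03,-0.2,0,0]]]'

```text
time: 15.37
ee_pos: [0.4286, -0.211, 0.2253]
tool_rot: [-0.001, 0.036, 0.999, 0.001]
contact_force: [0.2, 0.2, -0.3]
opening: 0.0471
```

Run:
```python
from h import *
state()
t=snapshot("top")[:,:,::-1];s=snapshot("side")[:,:,::-1]
cv2.imwrite("pics/fin.png",np.vstack([np.hstack([t[150:270,120:360],s[190:370,150:420][:120,:240]*0+t[150:270,380:620]]),cv2.resize(s[170:370,120:440],(480,300))]))
```

```text
t15.37 p [ 0.4286 -0.211   0.2253] psi175.9 open0.0471 F [ 0.2  0.2 -0.3] T [-0.01 -0.01 -0.01] q [-0.61  0.2  -0.39  0.97  0.   -0.54] tilt [-0.0006  0.0006]
```

View pics/fin.png

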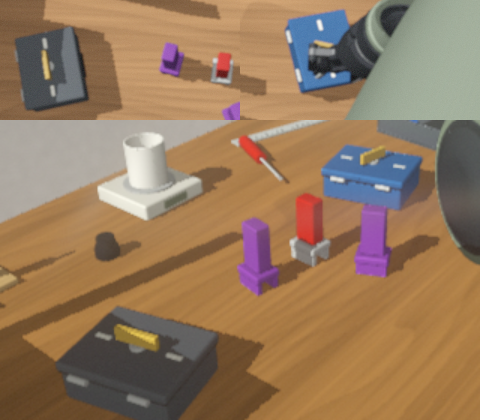

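The final picture shows the red key upright on its prongs at its old spot. The grey bar is in line with the marks, the blue bar is still across its marks, and the purple keys are untouched. The robot touches nothing, so I'm handing in.

```bash
python3 -c "
from plant import *
print(job_done())"
```

```text
the job is handed in; nothing more can be done
None
```

The dark-grey case's screw is turned clockwise fully home, and the red-handled key is back upright on its prongs where it started. I handed the job in at about 15.5 s of the 58 s allowed; no verdict was reported.

- **Screw:** I turned until the wrist moment rose stiffly to 0.85 N·m, which is the hard stop. With the key lifted off, the bar measured 15.3° against 15.4° for the white marks. I did not re-measure that angle after the key was set down, but the final picture looks the same.
- **Everything else:** The final pictures show the key standing, with the robot clear of everything. The blue case's bar is still across its marks, though I judged that by eye only. I never went near the brown case, and the purple keys look undisturbed.
- **Disagreeing check:** The side view put the bar's starting angle at about 84° and the top view at 87.7°. That was well within the fork's play. My first colour mask for the bar in the side view caught the wrong thing, so I discarded that reading.

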